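# Lever a stuck relief tile up in its plaster case

### The job

The terracotta relief tile is stuck in its plaster case. Take the red-handled pry bar, set its blade across the steel fulcrum with the tip under the tile's free edge, and lever that edge up so that it stays at least 8 mm higher than it was; then take the bar out and lay it flat on the bench, clear of the case. Do not touch the tile with the gripper or arm, and leave the vase, jar and medallion where they stand.

Things in the scene. Friction and masses are not known exactly. Their poses are not given: they have to be found in the camera images.
- mould: Fixed white plaster case, 190 mm wide (x), y -80 to +90 mm, rim 98 mm high, on a wooden board 210 mm wide, y -130 to +105 mm, 16 mm thick. Origin: on the bench under its middle; z up. Its open side faces its own -y: there the tile's free edge (y = -68 mm) overhangs a sill 56 mm high; the gap below the tile is 22 mm high (z 56 to 78), 23 mm deep and 150 mm wide.
- fulcrum: Fixed round steel bar, 16 mm diameter, 90 mm long along the case's x, on a block in front of the open side. Origin: case point (0, -100, 16) mm, right below its middle; axes as the case's. Its crest is 51 mm above this origin: 67 mm above the bench, 11 mm lower than the tile's underside, and 32 mm in front of the tile's free edge.
- tile_edge (a point): Middle of the lower front edge of the tile: case point (0, -68, 78) mm at the start. The tile is a terracotta plate 150 mm wide (case x), 138 mm front to back, 18 mm thick (23 mm at its raised border), with an eight-petalled flower in relief on top.
- tile (a joint): Angle of the tile, rad: 0 fully down (start), grows to 0.30 as its free edge rises, pivoting about its back edge (case y = +70, z = 78 mm). 0.058 rad is 8 mm at the free edge. Tight fit: about 19 N upwards near the free edge moves it; it stays where it is left.
- bar: Loose pry bar lying flat on the bench, 220 mm long along its x, 0.22 kg. Origin: middle of its length, on its underside. Red handle from x = -110 to 0 mm, 24 mm wide (y) and 22 mm tall; flat steel blade from x = 0 to +110 mm, 26 mm wide and 6 mm thick, its underside level with the handle's. z up.
- bar_tip (a point): Middle of the blade's end face: bar point (110, 0, 3) mm.
- vase: Bystander: black vase with terracotta bands, 145 mm tall, 86 mm in diameter, origin under its foot. Leave alone.
- jar: Bystander: white jar with a blue cap, 90 mm tall, 68 mm in diameter, origin under its foot. Leave alone.
- medallion: Bystander: round terracotta medallion lying flat, 80 mm in diameter, 20 mm thick, origin under its centre. Leave alone.
Things that resemble listed ones, but are neither listed nor needed, are in the scene too. Of the things that look like the bar, the smallest one is meant.

How it is judged (in metres and radians):
On the way:
1. the bar, bearing on the fulcrum, levers the tile up: it presses on the fulcrum and under the tile while the tile is raised by 0.02 rad or more (contact force between bar and fulcrum above 5 N and contact force between bar and tile above 3 N and value of joint tile above 0.02 rad), for 0.1 s.
At the end, for the whole second after the job is handed in: The tile stands at 0.057 rad or more (free edge about 8 mm up) and is at rest; the bar lies flat on the bench (underside within 6 mm of it, within 0.06 rad of level, handle and blade facing up as at the start), at rest, touching no part of the case, fulcrum or tile (value of joint tile above 0.057 rad and velocity of joint tile below 0.02 rad/s and height (world z) of bar between -0.006 and 0.006 m and angle between bar's own z axis and vertical below 0.06 rad and linear speed of bar below 0.02 m/s and contact force between bar and mould below 0.1 N).
It fails at once if the gripper or arm touches the tile (contact force between any of the fingers, the arm and tile above 1 N).
It fails at once if the vase, jar or medallion is moved more than 30 mm or tipped (distance of any of vase, jar, medallion from where it was at the start of the episode above 0.03 m or angle between any of vase, jar, medallion's own z axis and vertical above 0.4 rad).
It also fails if it takes over 51 s, if anything falls off the work surface, if the arm or the gripper's body presses on something with over 40 N, if the wrist force passes 120 N, or if a joint passes its speed limit or range.

### The arm

A 7-joint arm with a two-finger parallel gripper is mounted at the origin on the work surface. World frame = base frame: x ahead of the robot, y to its left, z up, the work surface at z = 0. Lengths are in mm, angles in rad, forces in N, time in s.
With the tool pointing down it reaches from about 425 to 875 mm from the base axis. Payload 4.7 kg.
Tool frame: the origin (TCP) lies at the very end of the fingers, on their centre line; the grasp point (between the pads) lies 19 mm behind it; z points along the fingers, y is the line along which they close (so a half turn about z gives the same grasp; the last joint's range is limited). The gripper opens to 87 mm and grips with 3 to 60 N. Pads are 19 mm wide; open, the fingers measure 117 mm over their backs; the gripper's body (75 mm by 190 mm) begins 51 mm behind the grasp point.
Start: joints at [1.125, 0.321, -0.07, 1.45, 0.023, 1.371, -0.057], TCP at [288.434, -582.522, 222.587] pointing down, gripper open.
Joint ranges: [-2.86, 2.86], [-0.3, 2.09], [-1.38, 1.24], [0.06, 2.45], [-1.56, 4.7], [0.09, 2.05], [-2.69, 2.69]. Speed limits (rad/s): [2.57, 2.57, 3.14, 3.14, 3.14, 3.14, 3.14].

### API

Orientations are given as a rotation vector (axis times angle).
In Python, from workcell import * gives the robot as it stands. The module is installed in compiled form; this text tells all that it offers.
- The arm moves only by the tool apply_moves, never from a script. Its argument "deltas" is one flat list of numbers, 4 for each row, row after row: the shift along the tool's x, y, z normalised to -1 to 1, where 1 is 25 cm, then the turn about the tool's z normalised to -1 to 1, where 1 is 90 degrees. In form: [tx, ty, tz, turn, tx, ty, tz, turn, ...]. A call has 1 to 12 rows; each row is the pose to reach, as a shift and turn from the pose commanded when the call began, along the tool's axes at that moment; what a row does not reach only later rows make up. A row lasts 1/10 s, in which the tool goes at most 50 mm and 8.59 degrees, less where a joint would pass 70% of its speed; a pose out of reach is approached as far as the arm can. A call with a number of a shift or a turn outside -1 to 1 is refused whole. A call with a gripper value outside its range is refused whole. "grip" is the finger opening in mm, from 0 to 87, set as the call begins (left out, the last holds). The fingers move at their own pace and stop on an object; the grip force is fixed at half the most. Time passes only in rows, so rows that repeat a pose let the fingers close. It gives the time, the measured TCP pose, the force, the opening and the grip force at its end, in the units of the state.
- observe(): the state, without advancing time (a new reading comes with each control period).
- camera(name): name is "scene" or "top" or "wrist"; returns a dict with "frame" (400x640x3 uint8, red, green, blue), "camera_matrix" (3x3 intrinsics, pixels), "extrinsics" (4x4, takes a point from world to camera coordinates). Camera axes: x right, y down, z forward; pixel columns grow to the right and rows downward; lengths in mm; the calibration is good to about 2 mm. A picture is of the moment at which its call begins. There is no depth.
- sign_off(): hands the job in; it is judged then, once.
The state is a dict: "time": time; "q": joint angles; "qvel": joint speeds; "joint_efforts": joint torques, N m; "position": TCP position; "tool_rot": TCP orientation; "contact_force": force on the tool from outside, world axes, zero at the start; "torque": the same for the moment, N m; "width": finger opening in mm; "finger_force": force on a finger pad.
Only numpy, scipy, OpenCV 4.12 (cv2) and the standard library are available. Lean on these libraries where they do the work, as an engineer would, in place of code of your own. Each camera call takes 0.05 s, during which the arm holds its last target. There are 200 camera calls.

## Working session

There is one attempt and no reset: what is moved stays moved. The work goes in short steps, Python scripts to look and compute and a tool call to move; the robot and the scene stay as the last step left them, time stands still between calls to the robot, and variables do not carry over. Pictures are saved under pics/ and viewed, at most 13 in all, crops included, and the job is handed in when it is done.

Besides the shell and the picture viewer there is one more tool, called after "Emit:" by a JSON object that holds its "fn" and its "kwargs", one argument or row to a line. apply_moves: Moves the arm, as the interface text tells. Scaled input: -1 to 1 covers 25 cm each way for a shift and 90 degrees each way for a turn. Its arguments: {"type":"object","properties":{"deltas":{"type":"array","items":{"type":"number"}},"grip":{"type":"number"}},"required":["deltas"]}

```bash
mkdir -p pics; python3 - <<'E'
from workcell import *
import cv2
s=observe();print(s)
for n in("scene","top"):
    c=camera(n);cv2.imwrite(f"pics/{n}0.png",c["frame"][:,:,::-1]);print(n,c["camera_matrix"].tolist(),c["extrinsics"].round(4).tolist())
E
```

```text
{'time': 0.0, 'q': array([ 1.12510131,  0.32180458, -0.07008229,  1.45166234,  0.02260546,
        1.37082466, -0.05691391]), 'qvel': array([-2.12948673e-03, -1.98510170e-03, -4.57407044e-04, -7.00203483e-05,
       -1.94341149e-03,  5.66701699e-04,  1.39243096e-03]), 'joint_efforts': array([ 7.86731380e-05, -4.91294825e+01, -4.04103007e-01, -3.12531710e+01,
       -6.40001404e-02,  4.37933556e-02,  1.90544711e-04]), 'position': array([ 288.15062389, -582.01684014,  221.47983395]), 'tool_rot': array([-3.05714460e+00, -7.15504040e-01,  8.44730415e-04]), 'contact_force': array([ 0.18423934, -0.30007267, -0.07235001]), 'torque': array([ 0.01434788, -0.03267502, -0.04084606]), 'finger_force': 0.0, 'width': 86.93482586803545}
scene [[385.5258972430767, 0.0, 322.0536861117129], [0.0, 385.5258972430767, 207.39350670429428], [0.0, 0.0, 1.0]] [[0.2971, 0.9548, 0.0018, -188.6281], [0.5021, -0.1546, -0.8509, -160.6682], [-0.8122, 0.2537, -0.5253, 1543.964], [0.0, 0.0, 0.0, 1.0]]
top [[389.9881255294491, 0.0, 316.99755014535367], [0.0, 389.9881255294491, 202.0783950531818], [0.0, 0.0, 1.0]] [[0.1405, -0.9901, 0.0027, -28.9578], [-0.9644, -0.1375, -0.2259, 516.0182], [0.2241, 0.0291, -0.9741, 1001.1024], [0.0, 0.0, 0.0, 1.0]]
```

View pics/scene0.png

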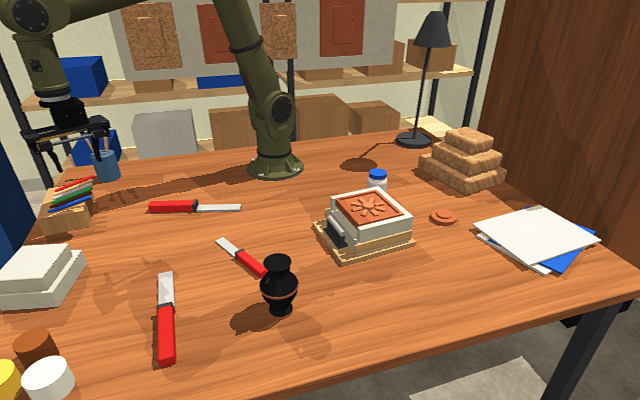

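View pics/top0.png

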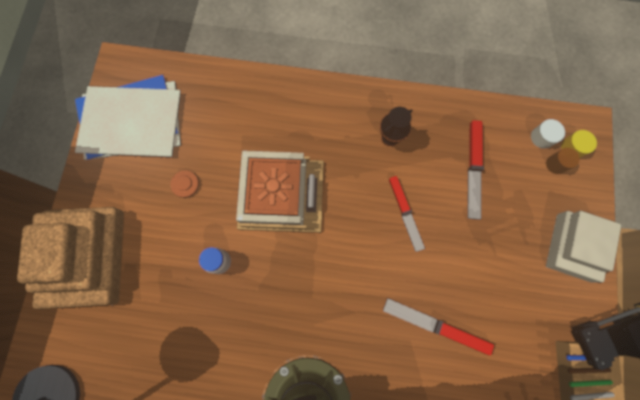

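The scene view shows three red-handled bars; the smallest is at scene (240,257), top (407,213), beside the vase (top 395,130). The case is at top (275,190), with its open side and fulcrum facing right. I'll enlarge this area.

```bash
python3 - <<'E'
import cv2
a=cv2.imread("pics/top0.png")[140:260,230:430]
b=cv2.imread("pics/scene0.png")[170:290,205:425]
cv2.imwrite("pics/c1.png",cv2.resize(a,None,fx=4,fy=4,interpolation=cv2.INTER_CUBIC))
cv2.imwrite("pics/c2.png",cv2.resize(b,None,fx=3.6,fy=3.6,interpolation=cv2.INTER_CUBIC))
E
```

```text
(no output)
```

View pics/c1.png

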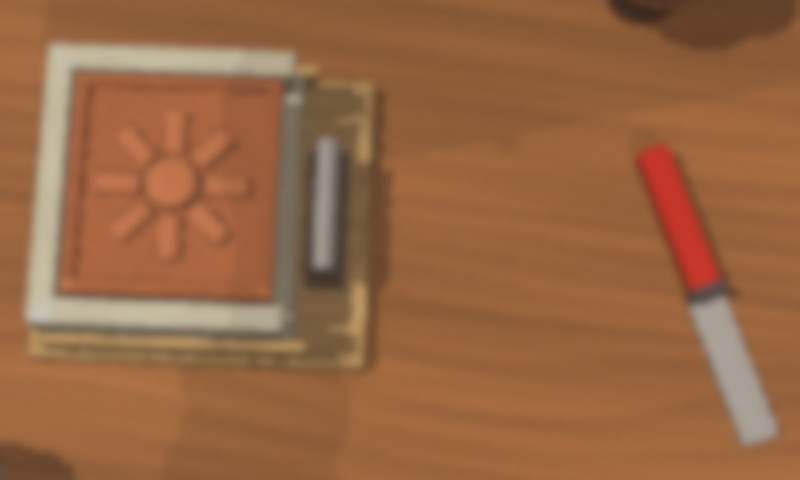

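View pics/c2.png

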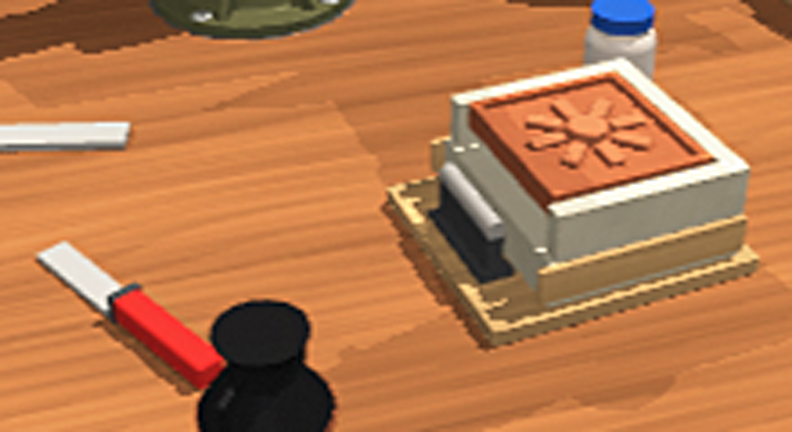

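The case's rim, board and bar corners are readable in both crops. I'll fit the planar poses from them.

```bash
cat > h.py <<'E'
import numpy as np
K={'t':np.array([[389.988,0,316.998],[0,389.988,202.078],[0,0,1]]),'s':np.array([[385.526,0,322.054],[0,385.526,207.394],[0,0,1]])}
E={'s':np.array([[0.2971,0.9548,0.0018,-188.6281],[0.5021,-0.1546,-0.8509,-160.6682],[-0.8122,0.2537,-0.5253,1543.964]]),'t':np.array([[0.1405,-0.9901,0.0027,-28.9578],[-0.9644,-0.1375,-0.2259,516.0182],[0.2241,0.0291,-0.9741,1001.1024]])}
def proj(c,p):
    q=K[c]@(E[c][:,:3]@p+E[c][:,3]); return q[:2]/q[2]
def w(P,p):
    x,y,a=P; return np.array([x+np.cos(a)*p[0]-np.sin(a)*p[1],y+np.sin(a)*p[0]+np.cos(a)*p[1],p[2]])
def px(c,u): return np.array([230+u[0]/4,140+u[1]/4]) if c=='t' else np.array([205+u[0]/3.6,170+u[1]/3.6])
E
python3 - <<'E'
from h import *
from scipy.optimize import least_squares as ls
case=[('t',(50,43),(95,90,98)),('t',(27,325),(-95,90,98)),('t',(295,50),(95,-80,98)),('t',(283,330),(-95,-80,98)),('t',(376,83),(105,-130,16)),('t',(364,368),(-105,-130,16)),('t',(327,138),(45,-100,67)),('t',(322,270),(-45,-100,67)),
('s',(620,60),(-95,90,98)),('s',(455,97),(-95,-80,98)),('s',(748,170),(95,90,98)),('s',(552,215),(95,-80,98)),('s',(390,190),(-105,-130,16)),('s',(490,348),(105,-130,16)),('s',(758,262),(105,105,16))]
bar=[('t',(638,155),(-110,-12,22)),('t',(668,146),(-110,12,22)),('t',(745,445),(110,-13,6)),('t',(778,433),(110,13,6)),('s',(37,258),(110,13,6)),('s',(68,241),(110,-13,6)),('s',(200,388),(-110,12,0))]
for L,g in((case,(550,100,0)),(bar,(500,-180,3))):
    r=ls(lambda P:np.concatenate([proj(c,w(P,p))-px(c,u) for c,u,p in L]),g,x_scale=(100,100,1),loss='soft_l1')
    print(r.x,r.fun.reshape(-1,2).round(1).tolist())
E
```

```text
[5.33532788e+02 1.64862748e+02 1.03182354e-01] [[-0.9, -0.3], [-1.1, -1.5], [0.8, 0.3], [0.5, -0.2], [-1.3, -0.7], [-0.9, -0.4], [-0.4, -0.3], [-0.5, -1.3], [0.1, -0.4], [-3.8, -0.0], [-0.4, -0.4], [-1.1, 1.1], [-2.2, -1.0], [-0.4, -4.1], [-0.3, -1.2]]
[ 529.66282618 -206.69805924    3.61472999] [[-1.5, -0.8], [-1.2, -1.1], [-0.7, 0.4], [-0.3, 0.3], [-1.9, -1.3], [-2.7, -0.3], [-1.1, 1.1]]
```

```bash
cat >> h.py <<'E'
from scipy.spatial.transform import Rotation as R
CASE=(533.5,164.9,0.103); BAR=(529.7,-206.7,3.615)
def bk(c,u,z):
    d=E[c][:,:3].T@np.linalg.inv(K[c])@np.array([*u,1]); o=-E[c][:,:3].T@E[c][:,3]; return o+d*(z-o[2])/d[2]
def need(s,p,yaw=None):
    r=R.from_rotvec(s['tool_rot']); x=r.as_matrix()[:,0]; y0=np.arctan2(x[1],x[0])
    d=r.inv().apply(np.array(p)-s['position'])/250
    print('shift units',d.round(3),'yaw now',y0.round(4),'' if yaw is None else 'turn units %.3f'%(-((yaw-y0)/(np.pi/2))))
E
python3 - <<'E'
from workcell import *
from h import *
print('vase',bk('s',(281,311),0),bk('t',(399,135),0),bk('t',(394,118),145),bk('s',(279,263),145))
g=w(BAR,(-50,0,200));print(g)
v=bk('s',(281,311),0)-g;a=BAR[2];print('vase in bar frame rel grip',v[0]*np.cos(a)+v[1]*np.sin(a),-v[0]*np.sin(a)+v[1]*np.cos(a))
need(observe(),g,3.615)
E
```

```text
vase [ 756.53720151 -137.6076406     0.        ] [ 767.42103071 -168.41983765    0.        ] [ 748.04135073 -126.84559918  145.        ] [ 759.13250819 -134.48819497  145.        ]
[ 574.20099876 -183.90392337  200.        ]
vase in bar frame rel grip -183.39033483651852 41.92638454469428
shift units [ 1.732 -0.919  0.088] yaw now 0.4598 turn units -2.009
```

Emit:
{"fn": "apply_moves", "kwargs": {
  "deltas": [0.9, -0.45, 0.05, -1, 0.9, -0.45, 0.05, -1, 0.9, -0.45, 0.05, -1, 0.9, -0.45, 0.05, -1, 0.9, -0.45, 0.05, -1, 0.9, -0.45, 0.05, -1, 0.9, -0.45, 0.05, -1, 0.9, -0.45, 0.05, -1, 0.9, -0.45, 0.05, -1, 0.9, -0.45, 0.05, -1, 0.9, -0.45, 0.05, -1],
  "grip": 87
}}

```text
time: 1.2
position: [439.9, -381.6, 209.5]
tool_rot: [-1.65, -2.672, -0.0]
contact_force: [0.5, 0.4, 0.1]
width: 86.8
finger_force: 0.0
```

```bash
python3 - <<'E'
from workcell import *
from h import *
s=observe();print(s['time'],s['q'].round(2),s['position'])
need(s,w(BAR,(-50,0,150)),3.615-2*np.pi)
E
```

```text
1.2 [ 1.    0.21 -0.37  1.63  0.08  1.32  1.07] [ 439.85352402 -381.63223627  209.52101156]
shift units [0.466 0.835 0.238] yaw now 2.0353 turn units 2.994
```

Emit:
{"fn": "apply_moves", "kwargs": {
  "deltas": [0.47, 0.83, 0.2, -1, 0.47, 0.83, 0.2, -1, 0.47, 0.83, 0.2, -1, 0.47, 0.83, 0.2, -1, 0.47, 0.83, 0.2, -1, 0.47, 0.83, 0.2, -1, 0.47, 0.83, 0.2, -1, 0.47, 0.83, 0.2, -1, 0.47, 0.83, 0.2, -1, 0.47, 0.83, 0.2, -1, 0.47, 0.83, 0.2, -1, 0.47, 0.83, 0.2, -1]
}}

```text
time: 2.4
position: [573.6, -184.5, 159.5]
tool_rot: [0.716, -3.058, -0.001]
contact_force: [-0.3, -0.3, -0.6]
width: 87.0
finger_force: 0.0
```

```bash
python3 - <<'E'
from workcell import *
from h import *
import cv2
s=observe();print(s['time'],s['q'].round(2),s['position'])
need(s,w(BAR,(-50,0,3)),3.615-2*np.pi)
c=camera("wrist");cv2.imwrite("pics/w1.png",c["frame"][:,:,::-1])
print(c["camera_matrix"].tolist(),c["extrinsics"].round(5).tolist())
for p in[(110,13,6),(110,-13,6),(-110,12,22),(-110,-12,22)]:
    q=c["camera_matrix"]@(c["extrinsics"][:3]@np.append(w(BAR,p),1));print(p,q[:2]/q[2])
E
```

```text
2.4 [ 0.85  0.34 -0.71  1.64  0.23  1.25  2.13] [ 573.59021515 -184.48095947  159.53176801]
shift units [-0.004  0.     0.626] yaw now -2.6818 turn units -0.009
[[321.1310090104448, 0.0, 322.8439824418579], [0.0, 321.1310090104448, 196.3749071611579], [0.0, 0.0, 1.0]] [[-0.44296, 0.89654, 0.00079, 419.61431], [0.86043, 0.42487, 0.28134, -431.72802], [0.2519, 0.12531, -0.95961, 208.7895], [0.0, 0.0, 0.0, 1.0]]
(110, 13, 6) [305.70401582   4.08899491]
(110, -13, 6) [335.56040639   3.6071257 ]
(-110, 12, 22) [312.28852788 243.75224906]
(-110, -12, 22) [335.91672289 243.42951053]
```

View pics/w1.png

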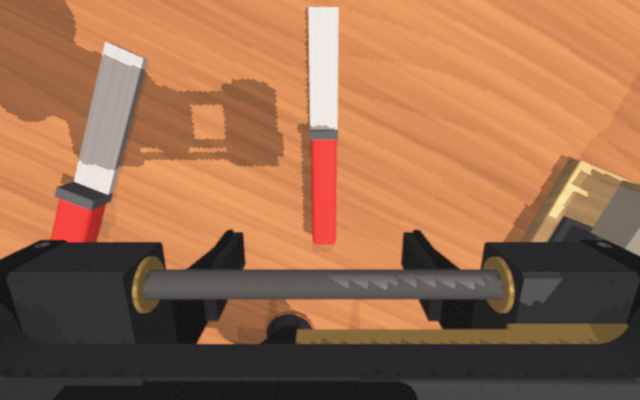

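The wrist view shows the bar's blade end at (308–338, 8) and its handle end at (313–336, 243). That is within about 3 px of the prediction, so I'll descend and grip.

Emit:
{"fn": "apply_moves", "kwargs": {
  "deltas": [0, 0, 0.2, -0.01, 0, 0, 0.4, -0.01, 0, 0, 0.5, -0.01, 0, 0, 0.58, -0.01, 0, 0, 0.6, -0.01, 0, 0, 0.62, -0.01, 0, 0, 0.62, -0.01]
}}

```text
time: 3.15
position: [574.3, -184.6, 5.5]
tool_rot: [-0.739, 3.053, -0.001]
contact_force: [-0.2, -0.8, 0.5]
width: 86.9
finger_force: 0.0
```

Emit:
{"fn": "apply_moves", "kwargs": {
  "deltas": [0, 0, 0, 0, 0, 0, 0, 0, 0, 0, 0, 0, 0, 0, 0, 0, 0, 0, 0, 0, 0, 0, 0, 0, 0, 0, 0, 0],
  "grip": 0
}}

```text
time: 3.85
position: [573.9, -184.5, 5.0]
tool_rot: [0.74, -3.053, 0.0]
contact_force: [0.8, 0.7, 0.7]
width: 39.4
finger_force: 0.0
```

Emit:
{"fn": "apply_moves", "kwargs": {
  "deltas": [0, 0, 0, 0, 0, 0, 0, 0, 0, 0, 0, 0, 0, 0, 0, 0, 0, 0, 0, 0, 0, 0, 0, 0]
}}

```text
time: 4.45
position: [573.8, -184.2, 5.0]
tool_rot: [0.74, -3.053, -0.0]
contact_force: [-1.5, 0.6, 0.8]
width: 23.7
finger_force: 29.9
```

Emit:
{"fn": "apply_moves", "kwargs": {
  "deltas": [0, 0, -0.05, 0, 0, 0, -0.12, 0, 0, 0, -0.24, 0, 0, 0, -0.36, 0, 0, 0, -0.48, 0, 0, 0, -0.55, 0, 0, 0, -0.55, 0]
}}

```text
time: 5.15
position: [576.4, -185.0, 147.2]
tool_rot: [-0.739, 3.047, -0.008]
contact_force: [-0.4, 0.6, -2.2]
width: 23.4
finger_force: 29.9
```

```bash
python3 - <<'E'
from workcell import *
from h import *
s=observe();print(s['time'],s['q'].round(2),s['position'])
need(s,w(CASE,(0,-300,142)),0.103+np.pi/2)
E
```

```text
5.15 [ 0.85  0.35 -0.71  1.65  0.24  1.22  2.13] [ 576.42981179 -185.01981972  147.21840199]
shift units [-0.051  0.205  0.02 ] yaw now -2.666 turn units -2.763
```

Emit:
{"fn": "apply_moves", "kwargs": {
  "deltas": [-0.05, 0.2, 0, 1, -0.05, 0.2, 0, 1, -0.05, 0.2, 0, 1, -0.05, 0.2, 0, 1, -0.05, 0.2, 0, 1, -0.05, 0.2, 0, 1, -0.05, 0.2, 0, 1, -0.05, 0.2, 0, 1, -0.05, 0.2, 0, 1, -0.05, 0.2, 0, 1, -0.05, 0.2, 0, 1, -0.05, 0.2, 0, 1]
}}

```text
time: 6.35
position: [561.6, -134.2, 141.9]
tool_rot: [-1.635, -2.681, 0.001]
contact_force: [0.1, -0.9, -2.2]
width: 23.6
finger_force: 29.9
```

Emit:
{"fn": "apply_moves", "kwargs": {
  "deltas": [0, 0, 0, 0.235, 0, 0, 0, 0.235, 0, 0, 0, 0.235, 0, 0, 0, 0.235, 0, 0, 0, 0.235]
}}

```text
time: 6.85
position: [561.9, -134.2, 142.2]
tool_rot: [-2.096, -2.339, 0.001]
contact_force: [0.1, 0.8, -3.4]
width: 23.9
finger_force: 29.9
```

```bash
python3 - <<'E'
from workcell import *
from h import *
import cv2
s=observe();print(s['time'],s['q'].round(2),s['position'])
need(s,w(CASE,(0,-270,90)),0.103+np.pi/2)
A=camera("wrist");B=camera("top");C=camera("scene")
a=cv2.resize(B["frame"][130:250,225:425],None,fx=3,fy=3,interpolation=cv2.INTER_CUBIC)
b=cv2.resize(A["frame"],(400,250));c=C["frame"][150:350,200:440];c=cv2.resize(c,(384,320))
im=np.zeros((600,800,3),np.uint8);im[:270,:400]=cv2.resize(a,None,fx=.667,fy=.75)[:270,:400];im[:250,400:]=b;im[280:600,:384]=c
cv2.imwrite("pics/m2.png",im[:,:,::-1])
E
```

```text
6.85 [ 0.6   0.26 -0.48  1.72  0.13  1.19  0.2 ] [ 561.86933082 -134.24142215  142.21824392]
shift units [0.122 0.011 0.209] yaw now 1.6802 turn units 0.004
```

View pics/m2.png

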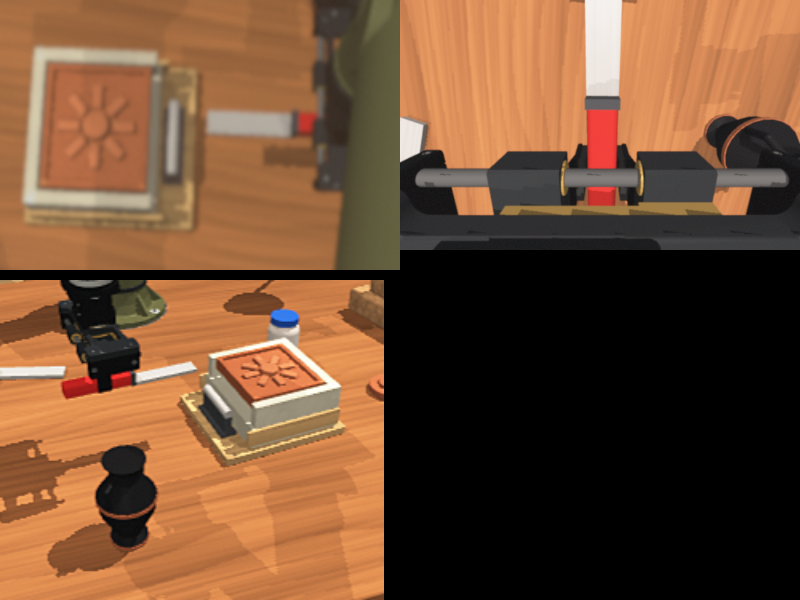

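The bar is held and points at the case: tip at scene ≈(323,205), handle end ≈(239,219). Next I'll check its pitch numerically.

```bash
python3 - <<'E'
from workcell import *
from h import *
import cv2
s=observe();f=camera("scene")["frame"]
cv2.imwrite("pics/s3.png",cv2.resize(f[185:235,225:335],None,fx=7,fy=7,interpolation=cv2.INTER_CUBIC)[:,:,::-1])
p=s['position'];a=1.6802
for th in(-.1,0,.1):
  o=[]
  for x,y,z in[(110,-13,6),(110,13,6),(110,-13,0),(-110,-12,22),(-110,-12,0),(0,-12,22)]:
    dx=x+50;dz=z-11; # rotate about grip centre
    X=dx*np.cos(th)-dz*np.sin(th);Z=dx*np.sin(th)+dz*np.cos(th)
    q=np.array([p[0]+np.cos(a)*X-np.sin(a)*y,p[1]+np.sin(a)*X+np.cos(a)*y,p[2]-5+11+Z])
    o.append(((proj('s',q)-(225,185))*7).round().tolist())
  print(th,o)
E
```

```text
-0.1 [[682.0, 175.0], [655.0, 143.0], [681.0, 189.0], [108.0, 213.0], [108.0, 267.0], [409.0, 174.0]]
0 [[685.0, 139.0], [658.0, 107.0], [685.0, 152.0], [106.0, 228.0], [113.0, 281.0], [406.0, 162.0]]
0.1 [[685.0, 103.0], [658.0, 71.0], [686.0, 116.0], [105.0, 243.0], [118.0, 294.0], [402.0, 151.0]]
```

View pics/s3.png

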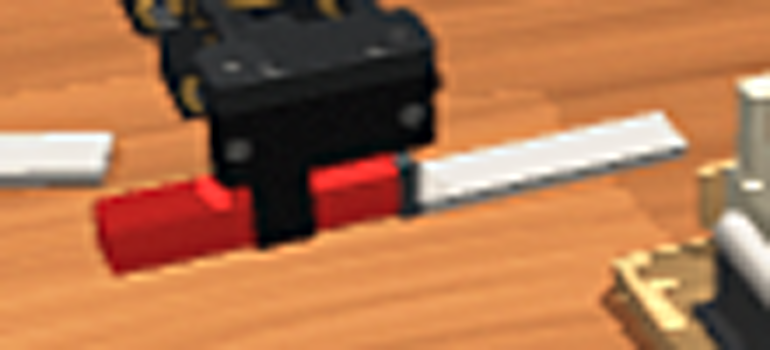

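The tip pitches down only about 0.03 rad, which is fine. I'll move over the fulcrum, keeping the tip short of the tile.

Emit:
{"fn": "apply_moves", "kwargs": {
  "deltas": [0.04, 0.01, 0.08, 0, 0.1, 0.01, 0.14, 0, 0.16, 0.01, 0.18, 0, 0.2, 0.01, 0.21, 0, 0.23, 0.01, 0.23, 0, 0.25, 0.01, 0.23, 0, 0.25, 0.01, 0.23, 0]
}}

```text
time: 7.75
position: [558.4, -71.2, 85.6]
tool_rot: [2.098, 2.337, 0.001]
contact_force: [-0.2, -0.1, -1.8]
width: 23.8
finger_force: 29.9
```

```bash
python3 - <<'E'
from workcell import *
from h import *
import cv2
s=observe();print(s['position'],s['contact_force']);need(s,w(CASE,(0,-238,80)),0.103+np.pi/2)
f=camera("scene")["frame"];t=camera("top")["frame"]
a=cv2.resize(f[180:260,270:400],(780,480),interpolation=cv2.INTER_CUBIC)
cv2.imwrite("pics/s4.png",a[:,:,::-1])
E
```

```text
[558.43232917 -71.18789933  85.57012485] [-0.19850651 -0.10243471 -1.75939843]
shift units [-0.002 -0.002  0.022] yaw now 1.6783 turn units 0.003
```

View pics/s4.png

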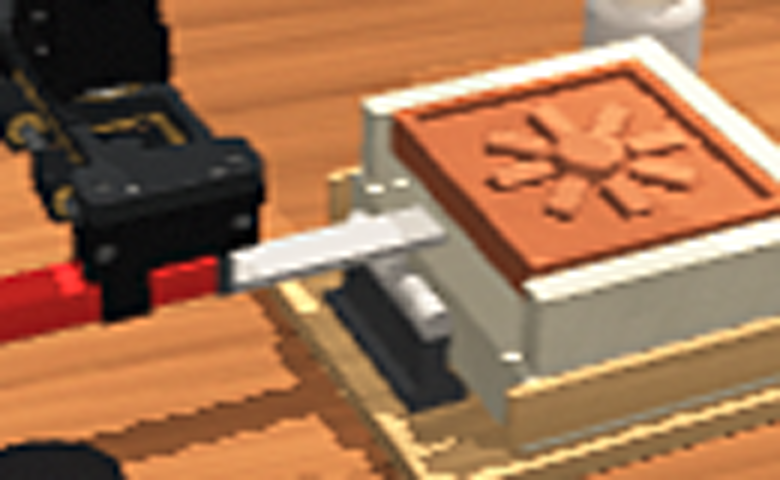

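The blade is above the fulcrum, with its tip at about (440,225) in the crop, just short of the tile. I'll lower it to contact.

Emit:
{"fn": "apply_moves", "kwargs": {
  "deltas": [0, 0, 0.01, 0, 0, 0, 0.02, 0, 0, 0, 0.028, 0, 0, 0, 0.028, 0]
}}

```text
time: 8.25
position: [557.6, -72.1, 77.6]
tool_rot: [-2.1, -2.336, 0.001]
contact_force: [-0.3, -0.0, -2.8]
width: 23.7
finger_force: 29.9
```

Emit:
{"fn": "apply_moves", "kwargs": {
  "deltas": [0, 0, 0.004, 0, 0, 0, 0.008, 0, 0, 0, 0.008, 0]
}}

```text
time: 8.55
position: [557.9, -71.9, 75.9]
tool_rot: [-2.1, -2.336, 0.0]
contact_force: [-0.3, -0.9, -2.2]
width: 23.7
finger_force: 29.9
```

Emit:
{"fn": "apply_moves", "kwargs": {
  "deltas": [0, 0, 0.004, 0, 0, 0, 0.008, 0, 0, 0, 0.008, 0]
}}

```text
time: 8.85
position: [557.9, -71.9, 73.9]
tool_rot: [-2.1, -2.336, 0.0]
contact_force: [0.2, 0.8, -2.5]
width: 23.5
finger_force: 29.9
```

Emit:
{"fn": "apply_moves", "kwargs": {
  "deltas": [0, 0, 0.004, 0, 0, 0, 0.008, 0, 0, 0, 0.008, 0]
}}

```text
time: 9.15
position: [558.0, -71.9, 72.0]
tool_rot: [2.1, 2.336, 0.0]
contact_force: [0.4, 0.4, -1.6]
width: 23.7
finger_force: 29.9
```

Emit:
{"fn": "apply_moves", "kwargs": {
  "deltas": [0, 0, 0.004, 0, 0, 0, 0.004, 0, 0, 0, 0.004, 0]
}}

```text
time: 9.45
position: [558.1, -72.0, 71.2]
tool_rot: [2.1, 2.336, 0.0]
contact_force: [-0.5, -0.5, -0.7]
width: 23.5
finger_force: 29.9
```

Emit:
{"fn": "apply_moves", "kwargs": {
  "deltas": [0, 0, -0.006, 0, 0.02, 0, -0.006, 0, 0.04, 0, -0.006, 0, 0.06, 0, -0.006, 0, 0.06, 0, -0.006, 0]
}}

```text
time: 9.95
position: [556.2, -55.4, 72.5]
tool_rot: [-2.098, -2.338, -0.0]
contact_force: [-0.4, 0.4, -2.2]
width: 23.6
finger_force: 29.9
```

Emit:
{"fn": "apply_moves", "kwargs": {
  "deltas": [0.02, 0, 0, 0, 0.035, 0, 0, 0, 0.05, 0, 0, 0, 0.05, 0, 0, 0]
}}

```text
time: 10.35
position: [555.1, -43.6, 72.6]
tool_rot: [-2.099, -2.337, -0.0]
contact_force: [-0.1, -1.1, -1.7]
width: 23.4
finger_force: 29.9
```

```bash
python3 - <<'E'
from workcell import *
from h import *
import cv2
s=observe();print(s['position'],s['contact_force']);need(s,w(CASE,(0,-210,80)),0.103+np.pi/2)
f=camera("scene")["frame"]
a=cv2.resize(f[180:260,270:400],(780,480),interpolation=cv2.INTER_CUBIC)
cv2.imwrite("pics/s5.png",a[:,:,::-1])
E
```

```text
[555.0695709  -43.63004965  72.5797392 ] [-0.13144568 -1.11994609 -1.66798516]
shift units [-0.001 -0.    -0.03 ] yaw now 1.6783 turn units 0.003
```

View pics/s5.png

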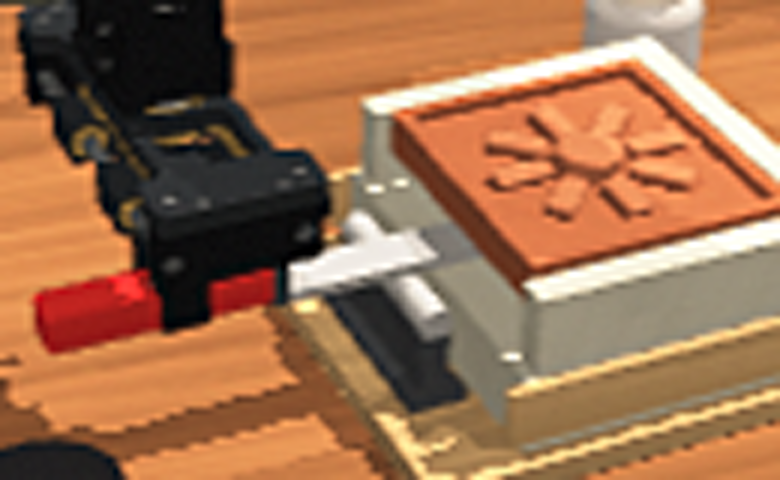

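The blade lies over the fulcrum with its tip under the tile. Now I'll lever.

Emit:
{"fn": "apply_moves", "kwargs": {
  "deltas": [0, 0, 0.01, 0, 0, 0, 0.022, 0, 0, 0, 0.034, 0, 0.001, 0, 0.046, 0, 0.002, 0, 0.058, 0, 0.003, 0, 0.07, 0, 0.004, 0, 0.08, 0]
}}

```text
time: 11.1
position: [556.2, -45.0, 54.1]
tool_rot: [2.099, 2.333, -0.0]
contact_force: [-1.2, -3.3, 10.8]
width: 23.9
finger_force: 30.0
```

Emit:
{"fn": "apply_moves", "kwargs": {
  "deltas": [0, 0, 0.01, 0, 0, 0, 0.02, 0, 0.001, 0, 0.03, 0, 0.002, 0, 0.04, 0, 0.003, 0, 0.05, 0, 0.004, 0, 0.06, 0, 0.004, 0, 0.06, 0]
}}

```text
time: 11.8
position: [556.4, -43.5, 39.2]
tool_rot: [2.098, 2.334, 0.001]
contact_force: [-1.0, -2.8, 9.9]
width: 23.9
finger_force: 30.0
```

```bash
python3 - <<'E'
from workcell import *
from h import *
import cv2
s=observe();print(s['position'],s['contact_force'])
f=camera("scene")["frame"]
a=cv2.resize(f[180:260,270:400],(780,480),interpolation=cv2.INTER_CUBIC)
cv2.imwrite("pics/s6.png",a[:,:,::-1])
E
```

```text
[556.44827593 -43.49290488  39.23777874] [-0.99896703 -2.81390346  9.8630742 ]
```

View pics/s6.png

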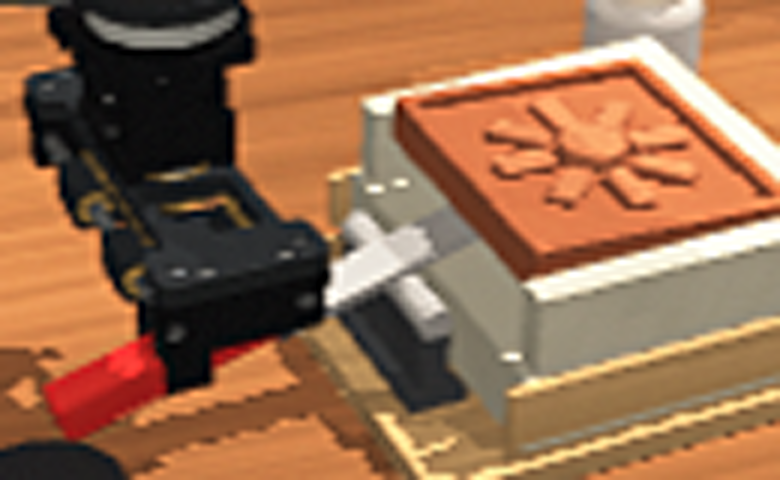

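Emit:
{"fn": "apply_moves", "kwargs": {
  "deltas": [0, 0, 0.01, 0, 0.001, 0, 0.02, 0, 0.002, 0, 0.03, 0, 0.002, 0, 0.03, 0]
}}

```text
time: 12.25
position: [556.4, -42.2, 31.8]
tool_rot: [2.098, 2.335, 0.002]
contact_force: [-0.8, -1.7, 10.5]
width: 24.0
finger_force: 30.0
```

```bash
python3 - <<'E'
from workcell import *
from h import *
import cv2
f=camera("scene")["frame"]
# tile lower/upper front edge: compare saved start frame rows of edge by template matching of tile front
g=cv2.imread("pics/scene0.png")[:,:,::-1]
for im in(g,f):
    h=cv2.cvtColor(np.ascontiguousarray(im),cv2.COLOR_RGB2HSV);m=((h[...,0]<14)&(h[...,1]>150)&(h[...,2]>60))
    print([[int(c)]+[int(v) for v in np.where(m[185:240,c])[0][[0,-1]]+185] for c in(340,345,350,354)])
for dz in(0,8,12,16):
    print(dz,[proj('s',w(CASE,(x,-68,78+z+dz))).round(1).tolist() for x in(-75,75) for z in(0,23)])
print(observe()['position'],observe()['contact_force'])
E
```

```text
[[340, 185, 209], [345, 185, 215], [350, 185, 221], [354, 185, 225]]
[[340, 185, 206], [345, 185, 212], [350, 185, 217], [354, 185, 222]]
0 [[334.0, 205.1], [334.1, 198.4], [357.4, 231.9], [357.9, 224.8]]
8 [[334.0, 202.8], [334.1, 196.0], [357.6, 229.5], [358.0, 222.3]]
12 [[334.0, 201.6], [334.2, 194.8], [357.6, 228.2], [358.1, 221.0]]
16 [[334.1, 200.4], [334.2, 193.7], [357.7, 227.0], [358.2, 219.8]]
[556.39759418 -42.19542859  31.78950751] [-0.81610349 -1.50149828 10.03291051]
```

Emit:
{"fn": "apply_moves", "kwargs": {
  "deltas": [0, 0, 0.008, 0, 0.001, 0, 0.016, 0, 0.002, 0, 0.018, 0, 0.002, 0, 0.018, 0, 0.002, 0, 0.018, 0]
}}

```text
time: 12.8
position: [556.4, -41.3, 27.6]
tool_rot: [2.098, 2.335, 0.003]
contact_force: [-1.5, -0.6, 11.1]
width: 23.9
finger_force: 30.0
```

Emit:
{"fn": "apply_moves", "kwargs": {
  "deltas": [-0.02, 0, 0, 0, -0.04, 0, 0, 0, -0.08, 0, 0, 0, -0.12, 0, 0, 0, -0.18, 0, 0, 0, -0.24, 0, 0, 0, -0.32, 0, 0, 0, -0.4, 0, 0, 0, -0.4, 0, 0, 0]
}}

```text
time: 13.7
position: [565.1, -147.5, 25.2]
tool_rot: [2.106, 2.328, -0.004]
contact_force: [0.4, -1.9, 0.2]
width: 23.9
finger_force: 30.0
```

```bash
python3 - <<'E'
from workcell import *
from h import *
import cv2
f=camera("scene")["frame"]
for im in(cv2.imread("pics/scene0.png")[:,:,::-1],f):
    h=cv2.cvtColor(np.ascontiguousarray(im),cv2.COLOR_RGB2HSV);m=((h[...,0]<14)&(h[...,1]>150)&(h[...,2]>60))
    print([[int(c),int(np.where(m[185:240,c])[0][-1]+185)] for c in range(338,357,2)])
a=cv2.resize(f[160:280,210:410],(800,480),interpolation=cv2.INTER_CUBIC)
cv2.imwrite("pics/s7.png",a[:,:,::-1])
E
```

```text
[[338, 207], [340, 209], [342, 212], [344, 214], [346, 216], [348, 219], [350, 221], [352, 223], [354, 225], [356, 228]]
[[338, 203], [340, 206], [342, 208], [344, 210], [346, 212], [348, 215], [350, 217], [352, 219], [354, 221], [356, 224]]
```

View pics/s7.png

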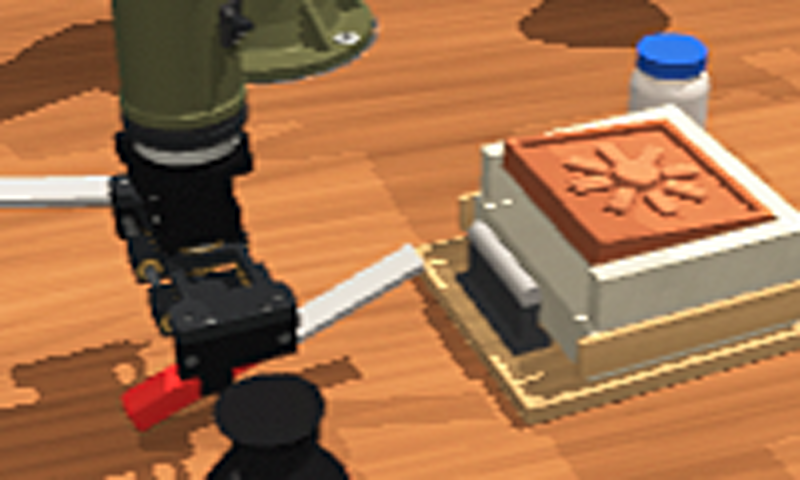

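The bar is out and the tile stays up about 13 mm (its edge is 4 px higher). I'll back off a little more and lower the bar so that it flattens on the bench.

Emit:
{"fn": "apply_moves", "kwargs": {
  "deltas": [-0.05, 0, -0.02, 0, -0.1, 0, -0.02, 0, -0.1, 0, 0, 0, -0.1, 0, 0.02, 0, -0.1, 0, 0.04, 0, -0.1, 0, 0.055, 0, -0.1, 0, 0.07, 0, -0.1, 0, 0.08, 0, -0.1, 0, 0.08, 0]
}}

```text
time: 14.65
position: [568.4, -165.4, 5.2]
tool_rot: [2.099, 2.337, 0.001]
contact_force: [-0.0, 2.1, 0.4]
width: 23.7
finger_force: 30.0
```

Emit:
{"fn": "apply_moves", "kwargs": {
  "deltas": [0, 0, 0, 0, 0, 0, 0, 0, 0, 0, 0, 0, 0, 0, 0, 0, 0, 0, 0, 0, 0, 0, 0, 0, 0, 0, 0, 0, 0, 0, 0, 0],
  "grip": 70
}}

```text
time: 15.45
position: [568.1, -165.9, 5.6]
tool_rot: [2.1, 2.336, -0.0]
contact_force: [0.6, -0.2, 0.3]
width: 69.1
finger_force: 0.0
```

Emit:
{"fn": "apply_moves", "kwargs": {
  "deltas": [0, 0, -0.05, 0, 0, 0, -0.15, 0, 0, 0, -0.3, 0, 0, 0, -0.45, 0, 0, 0, -0.6, 0, 0, 0, -0.6, 0]
}}

```text
time: 16.05
position: [572.0, -166.4, 162.9]
tool_rot: [2.093, 2.329, 0.007]
contact_force: [0.2, 0.1, 0.8]
width: 69.8
finger_force: 0.0
```

```bash
python3 - <<'E'
from workcell import *
from h import *
import cv2
f=camera("scene")["frame"]
h=cv2.cvtColor(f,cv2.COLOR_RGB2HSV);m=((h[...,0]<14)&(h[...,1]>150)&(h[...,2]>60))
print([[int(c),int(np.where(m[185:240,c])[0][-1]+185)] for c in range(338,357,2)])
a=cv2.resize(f[160:280,210:410],(800,480),interpolation=cv2.INTER_CUBIC)
cv2.imwrite("pics/s8.png",a[:,:,::-1])
B=(568.4+50*np.cos(1.676),-165.4+50*np.sin(1.676),1.676)
print([((proj('s',w(B,p))-(210,160))*4).round().tolist() for p in[(110,-13,6),(110,13,6),(-110,-12,0),(-110,-12,22)]])
E
```

```text
[[338, 203], [340, 205], [342, 208], [344, 210], [346, 212], [348, 215], [350, 217], [352, 219], [354, 221], [356, 224]]
[[412.0, 359.0], [398.0, 338.0], [100.0, 447.0], [96.0, 421.0]]
```

View pics/s8.png

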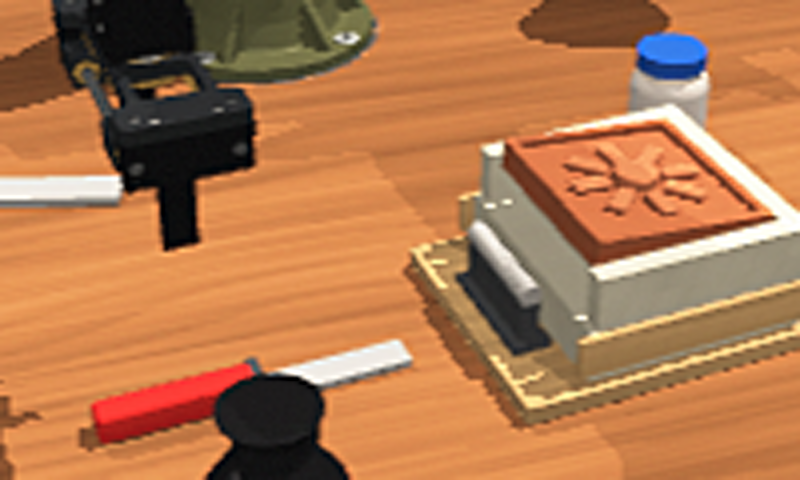

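The bar lies flat, with its tip at (410,360) and handle end at (97,440) in the crop, matching the flat-pose prediction. It is clear of the case and the tile is still up, so I'll hand in.

```bash
python3 -c "
from workcell import *
print(sign_off())"
```

```text
the job is handed in; nothing more can be done
None
```

The job is handed in: I levered the tile's free edge up about 13 mm (estimated from the images) and it stayed there, the pry bar lies flat on the bench clear of the case, and nothing touched the vase, jar or medallion; the hand-in returned no verdict.

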